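Build the sieve tower on the shaker

ROBOT

A 6-joint arm with a two-finger parallel gripper is mounted at the origin on the work surface. World frame = base frame: x ahead of the robot, y to its left, z up, the work surface at z = 0. Lengths are in m, angles in rad, forces in N, time in s.
With the tool pointing down it reaches from about 0.25 to 0.725 m from the base axis. Payload 9.7 kg.
Tool frame: the origin (TCP) lies at the very end of the fingers, on their centre line; the grasp point (between the pads) lies behind it (ctrl.hold_point_z is the y of the grasp point in the tool frame, in m); y points along the fingers, x is the direction in which the jaws open and shut, and the axes are right-handed (so a half turn about y gives the same grasp; the last joint's range is limited). The gripper opens to 85 mm and grips with 20 to 120 N. Pads are 22 mm wide; open, the fingers measure 114 mm over their backs; the gripper's body (76 mm by 85 mm) begins 54 mm behind the grasp point. The pads swing forward as they close: fully open they stand 13 mm farther back than shut.
Start: joints at [1.18, 0.087, 0.176, 1.66, 0, 1.571], TCP at [0.21, 0.509, 0.231] pointing down, gripper open.
Joint ranges: [-3.13, 3.13], [-0.85, 1.81], [-1.15, 1.24], [-2.2, 2.28], [-1.44, 1.52], [-3.14, 3.14]. Speed limits (rad/s): [2.22, 2.22, 2.57, 3.14, 3.14, 3.14].

INTERFACE

Orientations are given as a rotation vector (axis times angle).
In Python, from cell import ctrl gives the robot as it stands. The module is installed in compiled form; this text tells all that it offers.
- The arm moves only by the shell command python3 -m jog 'ROWS' [FORCE]. ROWS is JSON, a list of rows, each a list of 7 numbers: the closure, from 0 (fully open) to 1 (shut), then the shift along the tool's x, y, z as a fraction of full scale, then the turn, a rotation vector about the tool's x, y, z as a fraction of full scale. In form: [[fingers, dx, dy, dz, rx, ry, rz], ...]. A call has 1 to 20 rows; each row shifts and turns the commanded pose from where the row before left it, along the tool's axes as they then stand; what a row does not reach is not made up. Full scale, the value 1, is 50 mm for a shift and 5 degrees for a turn. A row lasts 1/10 s, in which the tool goes at most 50 mm and 8.59 degrees, less where a joint would pass 70% of its speed; a pose out of reach is approached as far as the arm can. A call with a number of a shift or a turn outside -1 to 1 is refused whole. A call with a gripper value outside its range is refused whole. The fingers move at their own pace and stop on an object; FORCE is the grip in N (left out, the last holds). Time passes only in rows, so rows that do not move let the fingers close. It gives the time, the measured TCP pose, the force and the opening at its end, in the units of the state.
- ctrl.read_state(): the state, without advancing time (a new reading comes with each control period).
- ctrl.grab_frame(name): name is "scene" or "top"; returns a dict with "img" (420x560x3 uint8, blue, green, red), "range_z" (420x560 float32, m along the optical axis (not along the pixel's ray), 0 where there is no reading), "intrinsics" (3x3 intrinsics, pixels), "xyz" and "rotation" of the camera in the world. Camera axes: x right, y up, looking along -z (the intrinsics and any distortion apply to the point x, -y, -z); pixel columns grow to the right and rows downward; lengths in m; the calibration is good to about 2 mm. A picture is of the moment at which its call begins.
- ctrl.hand_in(): hands the job in, once; it reports no verdict.
The state is a dict: "time_s": time; "q": joint angles; "qvel": joint speeds; "tau": joint torques, N m; "eef_pos": TCP position; "ee_rot": TCP orientation; "ft_force": force on the tool from outside, world axes, zero at the start; "wrist_torque": the same for the moment, N m; "gripper_width": opening from 0.0 (shut) to 1.0 (fully open).
Only numpy, scipy, OpenCV 4.12 (cv2) and the standard library are available. Lean on these libraries where they do the work, as an engineer would, in place of code of your own. Each camera call takes 0.05 s, during which the arm holds its last target.

TASK

Build the sieve tower on the shaker's pan, ready for sieving the ground mineral: the fine sieve (smallest holes) goes into the pan first, the medium one on it, the coarse one (biggest holes) on that, and the lid on top, each sitting squarely and fully home in the one below. Leave the mortar, the beaker and the chalk tin standing where they are, and let go of everything at the end.

Things in the scene. Friction and masses are not known exactly. Their poses are not given: they have to be found in the camera images.
- sieve_fine_center (a point): Fine sieve: steel, 60 mm across, 30 mm high over all, floor with 37 tiny dark 3 mm holes. Below: a conical spigot 8 mm high (42 mm across at its foot, 50 at its top) that drops into the open top of the pan or another sieve until the flange rests on the rim (adds 22 mm). Floor 3 mm thick, then an open wall 3.5 mm thick (inside 53 mm). About 110 g. Point: on its axis, 15 mm above its underside; z up.
- sieve_medium_center (a point): Medium sieve: steel, 60 mm across, 40 mm high over all, floor with 19 dark 7 mm holes. Below: a conical spigot 8 mm high (42 mm across at its foot, 50 at its top) that drops into the open top of the pan or another sieve until the flange rests on the rim (adds 32 mm). Floor 3 mm thick, then an open wall 3.5 mm thick (inside 53 mm). About 120 g. Point: on its axis, 20 mm above its underside; z up.
- sieve_coarse_center (a point): Coarse sieve: steel, 60 mm across, 52 mm high over all, floor with 7 big dark 13 mm holes. Below: a conical spigot 8 mm high (42 mm across at its foot, 50 at its top) that drops into the open top of the pan or another sieve until the flange rests on the rim (adds 44 mm). Floor 3 mm thick, then an open wall 3.5 mm thick (inside 53 mm). About 130 g. Point: on its axis, 26 mm above its underside; z up.
- lid_center (a point): Lid, steel, 36 mm high over all: a conical spigot 8 mm high like the sieves' below, a closed disc 60 mm across and 6 mm thick, a 4 mm neck, and a round knob 20 mm across that takes up the uppermost 18 mm. About 100 g. Point: on its axis, 18 mm above its underside (at the foot of the knob); z up.
- pan_rim (a point): Receiving pan, a plain steel cup without holes (60 mm outside, 53 mm inside, 28 mm deep), fixed on a small grey sieve shaker: a box 116 x 116 mm, top 26 mm above the bench, then a black rubber disc 80 mm across, 6 mm thick. The shaker cannot be moved. Point: centre of the pan's open mouth, level with its rim, 66 mm above the bench; z up.
- mortar_center (a point): Bystander: white porcelain mortar, 92 mm across the rim, 52 mm high, with a white pestle leaning in it that sticks out on one side to 80 mm height and 50 mm from the axis. Loose. Point: on its axis, 26 mm above the bench.
- beaker_center (a point): Bystander: clear beaker 68 mm across, 85 mm high, with two red-bulbed droppers and a wooden stick standing in it, up to 135 mm high. Loose. Point: on its axis, 42.5 mm above the bench.
- chalk_tin_center (a point): Bystander: dark open tin of chalk sticks, 85 x 100 mm, 45 mm high. Loose. Point: its centre, 22.5 mm above the bench.
Things that resemble listed ones, but are neither listed nor needed, are in the scene too. What is shaped like the part that bears sieve_coarse_center but purple is not meant.

How it is judged:
At the end, for the whole second after the job is handed in: From the bottom up: pan, fine sieve, medium sieve, coarse sieve, lid. Each is centred on the one below within 6 mm, its height is within 4 mm of fully seated, it is upright within 0.08 rad, and it is at rest (below 10 mm/s) (horizontal distance between pan_rim and sieve_fine_center below 0.006 m and z of sieve_fine_center in the frame of pan_rim between 0.003 and 0.011 m and angle between each of sieve_fine_center, sieve_medium_center, sieve_coarse_center, lid_center's own z axis and vertical below 0.08 rad and linear speed of each of sieve_fine, sieve_medium, sieve_coarse, lid below 0.01 m/s and horizontal distance between sieve_fine_center and sieve_medium_center below 0.006 m and z of sieve_medium_center in the frame of sieve_fine_center between 0.023 and 0.031 m and horizontal distance between sieve_medium_center and sieve_coarse_center below 0.006 m and z of sieve_coarse_center in the frame of sieve_medium_center between 0.034 and 0.042 m and horizontal distance between sieve_coarse_center and lid_center below 0.006 m and z of lid_center in the frame of sieve_coarse_center between 0.032 and 0.04 m); the robot touches nothing.
It fails at once if the mortar is pushed more than 25 mm from its place or tipped over (distance of mortar_center from where it was at the start of the episode above 0.025 m or angle between mortar_center's own z axis and vertical above 0.5 rad).
It fails at once if the beaker is pushed more than 25 mm from its place or tipped over (distance of beaker_center from where it was at the start of the episode above 0.025 m or angle between beaker_center's own z axis and vertical above 0.5 rad).
It fails at once if the chalk tin is pushed more than 25 mm from its place or tipped over (distance of chalk_tin_center from where it was at the start of the episode above 0.025 m or angle between chalk_tin_center's own z axis and vertical above 0.5 rad).
It also fails if it takes over 109 s, if anything falls off the work surface, if the arm or the gripper's body presses on something with over 40 N, if the wrist force passes 120 N, or if a joint passes its speed limit or range.

## Working session

There is one attempt and no reset: what is moved stays moved. The work goes in short steps, Python scripts to look and compute and a shell command to move; the robot and the scene stay as the last step left them, time stands still between calls to the robot, and variables do not carry over. Pictures are saved under pics/ and viewed, and the job is handed in when it is done.

```bash
mkdir -p pics; ls; cat > h.py <<'E'
import cv2, numpy as np
from cell import ctrl
from scipy.spatial.transform import Rotation as R
def shot(name, fn):
    f=ctrl.grab_frame(name); cv2.imwrite(f'pics/{fn}.png', f['img']); np.savez(f'pics/{fn}.npz', **{k:np.array(f[k]) for k in f}); return f
def load(fn):
    return dict(np.load(f'pics/{fn}.npz'))
def rotm(f):
    r=np.array(f['rotation']); return r if r.shape==(3,3) else R.from_rotvec(r).as_matrix()
def cloud(f):
    z=f['range_z']; K=f['intrinsics']; v,u=np.mgrid[:z.shape[0],:z.shape[1]]
    p=np.stack([(u-K[0,2])/K[0,0]*z, -(v-K[1,2])/K[1,1]*z, -z],-1)
    return p@rotm(f).T+f['xyz']
def px(f,u,v,zw):
    K=f['intrinsics']; d=rotm(f)@np.array([(u-K[0,2])/K[0,0],-(v-K[1,2])/K[1,1],-1]); o=np.array(f['xyz'])
    return o+d*(zw-o[2])/d[2]
E
python3 - <<'E'
from h import *
s=ctrl.read_state(); print({k:np.round(v,3) for k,v in s.items()}, ctrl.hold_point_z)
for n in ('scene','top'):
    f=shot(n,n+'0'); print(n,f['intrinsics'],f['xyz'],f['rotation'])
E
```

```text
pics
{'time_s': np.float64(0.0), 'q': array([ 1.18 ,  0.087,  0.175,  1.66 , -0.   ,  1.571]), 'qvel': array([-0.001, -0.   , -0.001, -0.   ,  0.001, -0.001]), 'tau': array([-0.0000e+00, -5.2038e+01,  4.6481e+01,  1.6000e-02,  0.0000e+00,
        0.0000e+00]), 'eef_pos': array([0.209, 0.508, 0.231]), 'ee_rot': array([-1.37 , -0.916,  0.918]), 'ft_force': array([ 0.32 ,  0.434, -0.152]), 'wrist_torque': array([-0.049,  0.023,  0.004]), 'gripper_width': np.float64(1.0)} -0.0187
scene [[521.88050474   0.         282.70905343]
 [  0.         521.88050474 210.98707956]
 [  0.           0.           1.        ]] [ 1.34305766 -0.21201341  1.01513187] [0.60294092 0.45094582 1.2159431 ]
top [[472.97230191   0.         269.67664551]
 [  0.         472.97230191 199.99683579]
 [  0.           0.           1.        ]] [ 0.46509298 -0.01325998  1.22556235] [ 0.0745553  -0.05878966 -1.5783979 ]
```

View pics/top0.png

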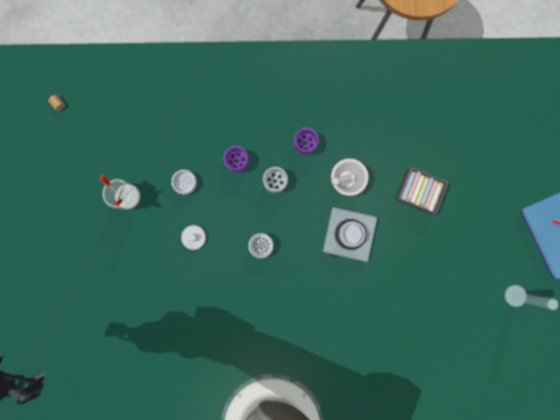

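View pics/scene0.png

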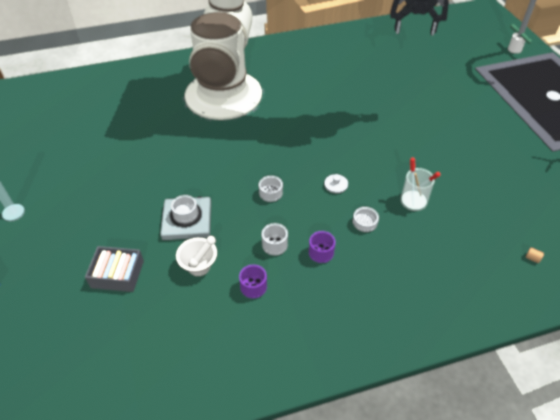

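```bash
python3 - <<'E'
from h import *
f=load('top0'); p=cloud(f); z=p[...,2]
m=((z>0.012)&(f['range_z']>0)).astype(np.uint8)
n,l,st,c=cv2.connectedComponentsWithStats(m)
for i in range(1,n):
    if st[i,4]<60: continue
    q=p[l==i]; print(np.round(c[i]),st[i],'min',q.min(0).round(3),'max',q.max(0).round(3))
E
```

```text
[ 55. 101.] [ 49  95  15  15 130] min [0.813 0.538 0.012] max [0.85  0.576 0.031]
[305. 140.] [294 128  24  26 329] min [ 0.688 -0.123  0.012] max [ 0.747 -0.064  0.057]
[235. 158.] [224 146  24  26 316] min [0.644 0.054 0.012] max [0.702 0.112 0.058]
[349. 176.] [331 159  37  36 966] min [ 0.578 -0.246  0.012] max [ 0.667 -0.153  0.083]
[275. 178.] [263 167  24  25 247] min [ 0.59  -0.043  0.012] max [0.649 0.015 0.058]
[421. 190.] [ 395  167   53   47 1530] min [ 0.53  -0.446  0.012] max [ 0.646 -0.323  0.051]
[184. 181.] [172 170  24  24 218] min [0.588 0.19  0.012] max [0.647 0.248 0.036]
[119. 193.] [100 175  39  34 752] min [0.55  0.336 0.012] max [0.621 0.404 0.132]
[546. 229.] [ 522  192   38   87 1850] min [ 0.365 -0.735  0.012] max [ 0.581 -0.641  0.04 ]
[349. 234.] [ 323  207   54   54 2123] min [ 0.413 -0.271  0.012] max [ 0.548 -0.135  0.071]
[193. 237.] [182 225  23  24 324] min [0.447 0.167 0.012] max [0.506 0.224 0.04 ]
[260. 244.] [249 233  24  24 200] min [ 0.426 -0.007  0.012] max [0.483 0.051 0.045]
[535. 300.] [512 291  46  18 411] min [ 0.311 -0.633  0.012] max [ 0.333 -0.607  0.169]
[ 20. 386.] [   0  370   45   34 1041] min [0.171 0.434 0.241] max [0.235 0.513 0.379]
[272. 406.] [ 232  382   82   38 1883] min [ 0.023 -0.104  0.012] max [0.114 0.096 0.219]
```

```bash
python3 - <<'E'
from h import *
f=load('top0'); im=f['img']
t=[cv2.resize(im[v-20:v+20,u-20:u+20],(260,260),interpolation=cv2.INTER_CUBIC) for u,v in [(184,182),(260,245),(275,179),(193,237),(350,233),(349,177)]]
cv2.imwrite('pics/c0.png',np.vstack([np.hstack(t[:3]),np.hstack(t[3:])]))
p=cloud(f);z=p[...,2]
for n,(u,v,h) in dict(fine=(184,182,.03),med=(260,245,.04),coarse=(275,179,.052),lid=(193,237,.014),pan=(350,233,.066)).items():
    w=np.zeros(z.shape,bool); w[v-18:v+19,u-18:u+19]=1
    q=p[w&(abs(z-h)<.007)]
    print(n,len(q),q.mean(0).round(4),((q.max(0)+q.min(0))/2).round(4),(q.max(0)-q.min(0)).round(3), np.median(q[:,2]).round(4))
b=z[300:340,400:480]; print('table',np.median(b))
E
```

```text
fine 115 [0.6172 0.2189 0.0288] [0.6177 0.2189 0.0295] [0.058 0.058 0.013] 0.0291
med 102 [0.455  0.0232 0.0393] [0.4547 0.0222 0.0394] [0.057 0.058 0.012] 0.0396
coarse 110 [ 0.6204 -0.0149  0.0512] [ 0.6193 -0.0144  0.0515] [0.059 0.058 0.013] 0.0515
lid 378 [0.4764 0.1954 0.0134] [0.4841 0.1956 0.0126] [0.074 0.058 0.011] 0.0133
pan 117 [ 0.48   -0.2028  0.0652] [ 0.4811 -0.2026  0.0651] [0.059 0.06  0.012] 0.0651
table -0.0001423676062597412
```

View pics/c0.png

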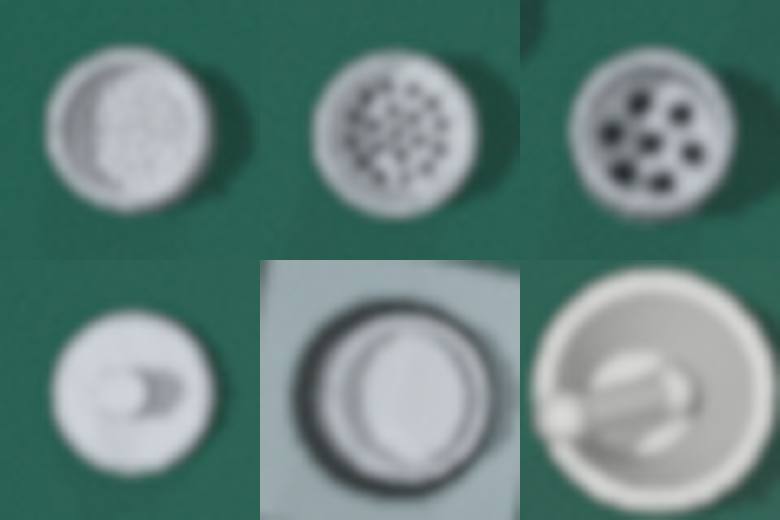

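```bash
cat >> h.py <<'E'
def go(tx,ty,tz,jaw=None):
    "print tool-frame shift (full-scale fractions) from measured pose to world target, and yaw turn about tool y"
    s=ctrl.read_state(); Rm=R.from_rotvec(s['ee_rot']).as_matrix()
    d=np.array([tx,ty,tz])-s['eef_pos']
    print('t',round(float(s['time_s']),2),'pos',s['eef_pos'].round(4),'q',np.round(s['q'],2),'w',round(float(s['gripper_width']),3),'F',np.round(s['ft_force'],1))
    print('x',Rm[:,0].round(3),'y',Rm[:,1].round(3),'z',Rm[:,2].round(3))
    print('world d mm',(d*1000).round(1),' tool units total',(Rm.T@d/0.05).round(3))
    if jaw is not None:
        a=np.degrees(np.arctan2(Rm[1,0],Rm[0,0])); e=(jaw-a+90)%180-90
        print('jaw deg',a.round(2),'turn ry units (tool y down => -):',round(-e/5,3))
E
python3 - <<'E'
from h import *
go(.617,.219,.15,90)
f=load('scene0');p=cloud(f);q=p[(abs(p[...,0]-.21)<.08)&(abs(p[...,1]-.51)<.1)&(p[...,2]>.15)&(p[...,2]<.4)]
print(len(q),np.sort(q[:,2])[:10].round(3)); 
for zz in np.arange(.2,.3,.01):
    k=q[abs(q[:,2]-zz)<.005]
    if len(k): print(zz.round(2),len(k),k.min(0).round(3),k.max(0).round(3))
E
```

```text
t 0.1 pos [0.2094 0.5084 0.2307] q [1.18 0.09 0.18 1.66 0.   1.57] w 0.999 F [-0.   0.8 -0.6]
x [ 0.381  0.925 -0.001] y [-0.    -0.001 -1.   ] z [-0.925  0.381  0.   ]
world d mm [ 407.6 -289.4  -80.7]  tool units total [-2.244  1.616 -9.741]
jaw deg 67.61 turn ry units (tool y down => -): -4.478
1010 [0.245 0.247 0.248 0.248 0.248 0.248 0.249 0.249 0.249 0.249]
0.25 25 [0.19  0.455 0.245] [0.238 0.556 0.254]
0.26 47 [0.18  0.452 0.255] [0.24  0.559 0.265]
0.27 45 [0.19  0.454 0.265] [0.238 0.557 0.275]
0.28 36 [0.187 0.452 0.275] [0.238 0.558 0.285]
0.29 72 [0.188 0.438 0.285] [0.248 0.572 0.295]
```

```bash
python3 -m jog '[[0,0,0,0,0,0.966,0],[0,0,0,0,0,0.966,0],[0,0,0,0,0,0.966,0],[0,0,0,0,0,0.966,0],[0,0,0,0,0,0.966,0],[0,0,0,0,0,0.966,0],[0,0,0,0,0,0.966,0],[0,0,0,0,0,0.966,0],[0,0,0,0,0,0.966,0],[0,0,0,0,0,0.966,0],[0,0,0,0,0,0.966,0],[0,0,0,0,0,0.966,0],[0,0,0,0,0,0.966,0],[0,0,0,0,0,0.966,0],[0,0,0,0,0,0,0]]' 40
python3 -c "
from h import *
go(.617,.219,.10,0)"
```

```text
time_s: 1.6
eef_pos: [0.2095, 0.5084, 0.2309]
ee_rot: [-1.571, 0.001, -0.001]
ft_force: [0.7, 0.1, 0.6]
gripper_width: 1.001
t 1.6 pos [0.2095 0.5084 0.2309] q [1.18 0.09 0.18 1.66 0.   2.75] w 1.001 F [0.7 0.1 0.6]
x [ 1.    -0.001 -0.   ] y [-0.    -0.001 -1.   ] z [ 0.001  1.    -0.001]
world d mm [ 407.5 -289.4 -130.9]  tool units total [ 8.16   2.619 -5.775]
jaw deg -0.08 turn ry units (tool y down => -): -0.016
```

```bash
python3 -m jog '[[0,0.3,0,-0.2,0,0,0],[0,0.56,0,-0.4,0,0,0],[0,0.56,0,-0.4,0,0,0],[0,0.56,0,-0.4,0,0,0],[0,0.56,0,-0.4,0,0,0],[0,0.56,0,-0.4,0,0,0],[0,0.56,0,-0.4,0,0,0],[0,0.56,0,-0.4,0,0,0],[0,0.56,0,-0.4,0,0,0],[0,0.56,0,-0.4,0,0,0],[0,0.56,0,-0.4,0,0,0],[0,0.56,0,-0.4,0,0,0],[0,0.56,0,-0.4,0,0,0],[0,0.56,0,-0.4,0,0,0],[0,0.56,0,-0.4,0,0,0],[0,0.02,0.4,0.025,0,0,0],[0,0,0.8,0,0,0,0],[0,0,0.8,0,0,0,0],[0,0,0,0,0,0,0],[0,0,0,0,0,0,0]]' 40
python3 -c "
from h import *
go(.6175,.219,.006,0)"
```

```text
time_s: 3.6
eef_pos: [0.6171, 0.2196, 0.1317]
ee_rot: [-1.571, -0.0, 0.002]
ft_force: [-0.1, 0.1, 1.3]
gripper_width: 0.999
t 3.6 pos [0.6171 0.2196 0.1317] q [0.34 0.33 0.27 1.51 0.   1.91] w 0.999 F [-0.1  0.1  1.3]
x [ 1.     0.001 -0.001] y [-0.001 -0.    -1.   ] z [-0.001  1.    -0.   ]
world d mm [   0.4   -0.6 -125.7]  tool units total [ 0.01   2.515 -0.012]
jaw deg 0.07 turn ry units (tool y down => -): 0.014
```

```bash
python3 -m jog '[[0,0,0.4,0,0,0,0],[0,0,0.5,0,0,0,0],[0,0,0.5,0,0,0,0],[0,0,0.4,0,0,0,0],[0,0,0.3,0,0,0,0],[0,0,0.2,0,0,0,0],[0,0,0.2,0,0,0,0],[0,0,0,0,0,0,0],[1,0,0,0,0,0,0],[1,0,0,0,0,0,0],[1,0,0,0,0,0,0],[1,0,0,0,0,0,0],[1,0,0,0,0,0,0]]' 40
python3 -c "
from h import *
go(.6175,.219,.006,0); shot('scene','s1')
f=load('s1'); cv2.imwrite('pics/s1c.png',cv2.resize(f['img'][150:270,300:440],(700,600)))"
```

```text
time_s: 4.9
eef_pos: [0.6181, 0.2199, 0.0075]
ee_rot: [-1.57, -0.001, -0.002]
ft_force: [0.0, -0.1, 5.6]
gripper_width: 0.673
t 4.9 pos [0.6181 0.2199 0.0075] q [0.34 0.36 0.07 1.27 0.   1.91] w 0.673 F [ 0.  -0.1  5.6]
x [ 1.    -0.     0.002] y [ 0.002  0.001 -1.   ] z [0.    1.    0.001]
world d mm [-0.6 -0.9 -1.5]  tool units total [-0.012  0.03  -0.018]
jaw deg -0.01 turn ry units (tool y down => -): -0.002
```

View pics/s1c.png

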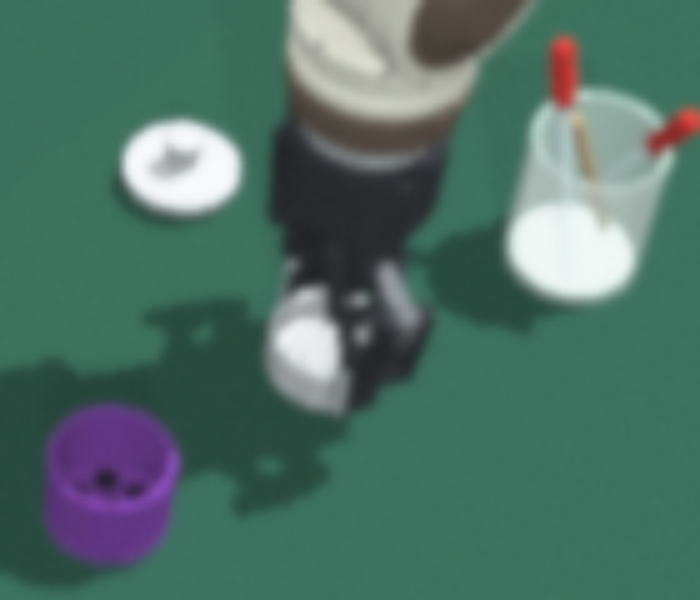

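```bash
python3 -m jog '[[1,0,0,0,0,0,0],[1,0,-0.2,0,0,0,0],[1,0,-0.4,0,0,0,0],[1,0,-0.5,0,0,0,0],[1,0,-0.5,0,0,0,0],[1,0,-0.5,0,0,0,0],[1,0,0,0,0,0,0]]' 40
python3 -c "
from h import *
go(.480,-.202,.13,0)"
```

```text
time_s: 5.65
eef_pos: [0.6189, 0.2202, 0.1158]
ee_rot: [-1.569, -0.004, -0.004]
ft_force: [0.7, 0.5, -1.8]
gripper_width: 0.675
t 5.65 pos [0.6189 0.2202 0.1158] q [ 0.34  0.33  0.23  1.47 -0.    1.91] w 0.675 F [ 0.7  0.5 -1.8]
x [ 1.    -0.     0.005] y [ 0.005  0.002 -1.   ] z [0.    1.    0.002]
world d mm [-138.9 -422.2   14.2]  tool units total [-2.775 -0.316 -8.444]
jaw deg -0.01 turn ry units (tool y down => -): -0.002
```

```bash
python3 -m jog '[[1,-0.08,-0.06,-0.25,0,0,0],[1,-0.18,-0.06,-0.54,0,0,0],[1,-0.18,-0.06,-0.54,0,0,0],[1,-0.18,-0.06,-0.54,0,0,0],[1,-0.18,-0.06,-0.54,0,0,0],[1,-0.18,0,-0.54,0,0,0],[1,-0.18,0,-0.54,0,0,0],[1,-0.18,0,-0.54,0,0,0],[1,-0.18,0,-0.54,0,0,0],[1,-0.18,0,-0.54,0,0,0],[1,-0.18,0,-0.54,0,0,0],[1,-0.18,0,-0.54,0,0,0],[1,-0.18,0,-0.54,0,0,0],[1,-0.18,0,-0.54,0,0,0],[1,-0.18,0,-0.54,0,0,0],[1,-0.15,0,-0.5,0,0,0],[1,-0.03,0,-0.13,0,0,0],[1,0,0,0,0,0,0],[1,0,0,0,0,0,0]]' 40
python3 -c "
from h import *
go(.480,-.202,.085,0); shot('scene','s2'); shot('top','t2')
f=load('s2'); cv2.imwrite('pics/s2c.png',cv2.resize(f['img'][140:260,120:260],(700,600)))"
```

```text
time_s: 7.55
eef_pos: [0.478, -0.2017, 0.1257]
ee_rot: [-1.57, 0.001, 0.0]
ft_force: [-0.1, -0.1, -1.0]
gripper_width: 0.679
t 7.55 pos [ 0.478  -0.2017  0.1257] q [-0.4  -0.   -0.12  1.45  0.    1.17] w 0.679 F [-0.1 -0.1 -1. ]
x [ 1.    -0.    -0.001] y [-0.001  0.001 -1.   ] z [0.    1.    0.001]
world d mm [  2.   -0.3 -40.7]  tool units total [ 0.041  0.814 -0.006]
jaw deg -0.02 turn ry units (tool y down => -): -0.004
```

View pics/s2c.png

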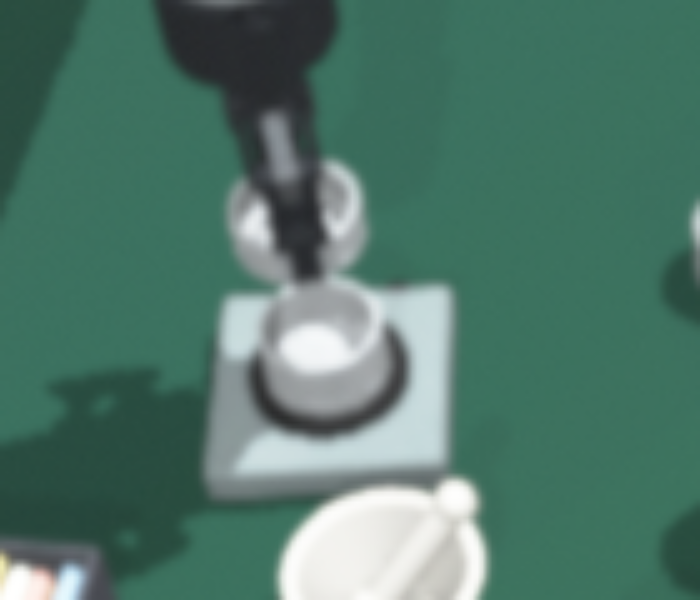

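```bash
cat >> h.py <<'E'
def ext(fn,cx,cy,zlo,zhi,r=.045,band=.004,fit=True):
    f=load(fn);p=cloud(f);q=p[(f['range_z']>0)&(np.hypot(p[...,0]-cx,p[...,1]-cy)<r)&(p[...,2]>zlo)&(p[...,2]<zhi)]
    print(fn,len(q),'min',q.min(0).round(4),'max',q.max(0).round(4),'mid',((q.min(0)+q.max(0))/2).round(4)); return q
E
python3 - <<'E'
from h import *
for fn in('s2','t2'):
    for a,b in((.118,.13),(.13,.14),(.14,.152)): 
        try: ext(fn,.479,-.203,a,b)
        except Exception as e: print(fn,a,e)
ext('s2',.48,-.203,.04,.06);ext('s2',.48,-.203,.06,.07)
E
```

```text
s2 29 min [ 0.4515 -0.2313  0.1254] max [ 0.5044 -0.172   0.1299] mid [ 0.4779 -0.2017  0.1277]
s2 128 min [ 0.4531 -0.2307  0.13  ] max [ 0.5187 -0.1727  0.14  ] mid [ 0.4859 -0.2017  0.135 ]
s2 144 min [ 0.4476 -0.2313  0.1401] max [ 0.5214 -0.1721  0.1519] mid [ 0.4845 -0.2017  0.146 ]
t2 35 min [ 0.4549 -0.1879  0.1239] max [ 0.4987 -0.1717  0.1299] mid [ 0.4768 -0.1798  0.1269]
t2 36 min [ 0.4618 -0.192   0.13  ] max [ 0.5144 -0.172   0.1396] mid [ 0.4881 -0.182   0.1348]
t2 54 min [ 0.4459 -0.1917  0.1405] max [ 0.5138 -0.1713  0.1512] mid [ 0.4799 -0.1815  0.1459]
s2 287 min [ 0.4468 -0.2322  0.04  ] max [ 0.5104 -0.1727  0.0599] mid [ 0.4786 -0.2024  0.05  ]
s2 156 min [ 0.449  -0.2321  0.0602] max [ 0.5093 -0.1733  0.0699] mid [ 0.4792 -0.2027  0.0651]
```

```bash
python3 -m jog '[[1,0.04,0.2,-0.02,0,0,0],[1,0,0.3,0,0,0,0],[1,0,0.3,0,0,0,0],[1,0,0.1,0,0,0,0],[1,0,0.1,0,0,0,0],[1,0,0.06,0,0,0,0],[1,0,0.06,0,0,0,0],[1,0,0.04,0,0,0,0],[1,0,0,0,0,0,0]]' 40
python3 -c "
from h import *
go(.480,-.202,.066,0)"
```

```text
time_s: 8.55
eef_pos: [0.4804, -0.2033, 0.0682]
ee_rot: [-1.571, 0.0, -0.0]
ft_force: [-0.1, -0.3, -1.3]
gripper_width: 0.677
t 8.55 pos [ 0.4804 -0.2033  0.0682] q [-0.4   0.02 -0.21  1.34  0.    1.17] w 0.677 F [-0.1 -0.3 -1.3]
x [ 1. -0.  0.] y [ 0.  0. -1.] z [0. 1. 0.]
world d mm [-0.4  1.3 -2.2]  tool units total [-0.008  0.045  0.026]
jaw deg -0.01 turn ry units (tool y down => -): -0.003
```

No contact force yet; the last 3 mm go in small steps.

```bash
python3 -m jog '[[1,0,0.02,0,0,0,0],[1,0,0.02,0,0,0,0],[1,0,0.02,0,0,0,0],[1,0,0,0,0,0,0]]' 40; python3 -m jog '[[0.1,0,0,0,0,0,0],[0,0,0,0,0,0,0],[0,0,0,0,0,0,0],[0,0,0,0,0,0,0],[0,0,-0.3,0,0,0,0],[0,0,-0.6,0,0,0,0],[0,0,-0.6,0,0,0,0],[0,0,0,0,0,0,0]]'
python3 -c "
from h import *
go(.455,.0227,.12,0); shot('scene','s3')
f=load('s3'); cv2.imwrite('pics/s3c.png',cv2.resize(f['img'][140:260,120:260],(700,600)))
ext('s3',.48,-.203,.08,.095);ext('s3',.48,-.203,.068,.08);ext('s3',.48,-.203,.04,.06)"
```

```text
time_s: 8.95
eef_pos: [0.4804, -0.2033, 0.0655]
ee_rot: [-1.571, -0.0, -0.0]
ft_force: [-1.8, -0.9, -0.1]
gripper_width: 0.674
time_s: 9.75
eef_pos: [0.4821, -0.204, 0.1457]
ee_rot: [-1.574, -0.005, -0.005]
ft_force: [0.6, -0.2, -0.1]
gripper_width: 1.0
t 9.75 pos [ 0.4821 -0.204   0.1457] q [-0.4   0.   -0.08  1.48  0.    1.17] w 1.0 F [ 0.6 -0.2 -0.1]
x [ 1.    -0.     0.006] y [ 0.006 -0.003 -1.   ] z [ 0.     1.    -0.003]
world d mm [-27.1 226.7 -25.7]  tool units total [-0.546  0.499  4.536]
jaw deg -0.01 turn ry units (tool y down => -): -0.002
s3 166 min [ 0.4532 -0.2332  0.0802] max [ 0.5114 -0.1735  0.0937] mid [ 0.4823 -0.2033  0.0869]
s3 293 min [ 0.45   -0.2332  0.068 ] max [ 0.5116 -0.1735  0.0799] mid [ 0.4808 -0.2034  0.074 ]
s3 133 min [ 0.4756 -0.2321  0.0401] max [ 0.5109 -0.1728  0.0598] mid [ 0.4933 -0.2024  0.0499]
```

View pics/s3c.png

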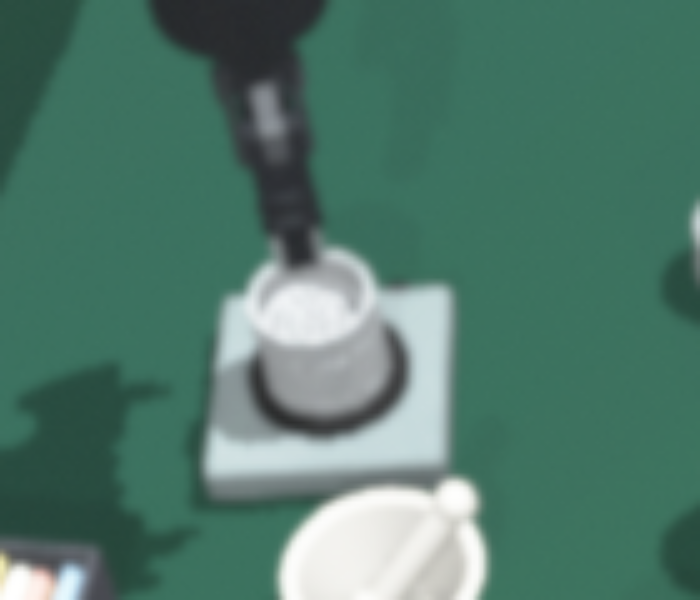

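```bash
python3 -m jog '[[0,-0.05,0,0.3,0,0,0],[0,-0.05,0,0.5,0,0,0],[0,-0.05,0,0.5,0,0,0],[0,-0.05,0,0.5,0,0,0],[0,-0.05,0,0.5,0,0,0],[0,-0.05,0,0.5,0,0,0],[0,-0.05,0,0.5,0,0,0],[0,-0.05,0,0.5,0,0,0],[0,-0.05,0.1,0.5,0,0,0],[0,-0.05,0.2,0.24,0,0,0],[0,-0.05,0.2,0,0,0,0],[0,0,0,0,0,0,0],[0,0,0,0,0,0,0]]'
python3 -c "
from h import *
go(.4547,.0227,.010,0)"
```

```text
time_s: 11.1
eef_pos: [0.4526, 0.0231, 0.1148]
ee_rot: [-1.571, 0.001, 0.0]
ft_force: [-0.1, -0.2, -0.1]
gripper_width: 1.002
t 11.1 pos [0.4526 0.0231 0.1148] q [ 0.05 -0.16 -0.29  1.44 -0.    1.62] w 1.002 F [-0.1 -0.2 -0.1]
x [ 1.    -0.001 -0.001] y [-0.001 -0.    -1.   ] z [ 0.001  1.    -0.   ]
world d mm [   2.1   -0.4 -104.8]  tool units total [ 0.045  2.097 -0.007]
jaw deg -0.05 turn ry units (tool y down => -): -0.01
```

```bash
python3 -m jog '[[0,0.045,0.3,-0.007,0,0,0],[0,0,0.5,0,0,0,0],[0,0,0.5,0,0,0,0],[0,0,0.4,0,0,0,0],[0,0,0.25,0,0,0,0],[0,0,0.15,0,0,0,0],[0,0,0,0,0,0,0],[1,0,0,0,0,0,0],[1,0,0,0,0,0,0],[1,0,0,0,0,0,0],[1,0,0,0,0,0,0],[1,0,0,0,0,0,0],[1,0,0,0,0,0,0]]' 40
python3 -c "
from h import *
go(.480,-.203,.15,0)"
python3 -m jog '[[1,0,-0.2,0,0,0,0],[1,0,-0.4,0,0,0,0],[1,0,-0.6,0,0,0,0],[1,0,-0.6,0,0,0,0],[1,0,-0.6,0,0,0,0],[1,0,-0.4,0,0,0,0],[1,0,0,0,0,0,0]]' 40
python3 -c "
from h import *
go(.480,-.203,.15,0)"
```

```text
time_s: 12.4
eef_pos: [0.4559, 0.0234, 0.0114]
ee_rot: [-1.571, -0.001, -0.002]
ft_force: [-0.9, -1.5, 6.6]
gripper_width: 0.677
t 12.4 pos [0.4559 0.0234 0.0114] q [ 0.05 -0.11 -0.45  1.23 -0.    1.62] w 0.677 F [-0.9 -1.5  6.6]
x [ 1.    -0.     0.002] y [ 0.002 -0.    -1.   ] z [ 0.  1. -0.]
world d mm [  24.1 -226.4  138.6]  tool units total [ 0.488 -2.771 -4.528]
jaw deg -0.01 turn ry units (tool y down => -): -0.002
time_s: 13.1
eef_pos: [0.4564, 0.0235, 0.1536]
ee_rot: [-1.571, -0.004, -0.004]
ft_force: [1.0, -0.5, -2.6]
gripper_width: 0.679
t 13.1 pos [0.4564 0.0235 0.1536] q [ 0.05 -0.16 -0.21  1.51  0.    1.62] w 0.679 F [ 1.  -0.5 -2.6]
x [ 1.    -0.     0.005] y [ 0.005  0.    -1.   ] z [0. 1. 0.]
world d mm [  23.6 -226.5   -3.6]  tool units total [ 0.472  0.073 -4.53 ]
jaw deg -0.01 turn ry units (tool y down => -): -0.001
```

```bash
python3 -m jog '[[1,0.05,0,-0.3,0,0,0],[1,0.05,0,-0.5,0,0,0],[1,0.05,0,-0.5,0,0,0],[1,0.05,0,-0.5,0,0,0],[1,0.05,0,-0.5,0,0,0],[1,0.05,0,-0.5,0,0,0],[1,0.05,0,-0.5,0,0,0],[1,0.05,0,-0.5,0,0,0],[1,0.05,0,-0.5,0,0,0],[1,0.03,0,-0.23,0,0,0],[1,0,0,0,0,0,0],[1,0,0,0,0,0,0]]' 40
python3 -c "
from h import *
go(.4804,-.203,.0914,0); shot('scene','s4')
f=load('s4'); cv2.imwrite('pics/s4c.png',cv2.resize(f['img'][120:240,120:260],(700,600)))
ext('s4',.48,-.203,.15,.17);ext('s4',.48,-.203,.065,.085)
"
```

```text
time_s: 14.3
eef_pos: [0.4788, -0.2026, 0.1497]
ee_rot: [-1.57, 0.001, 0.0]
ft_force: [0.3, 0.2, -1.3]
gripper_width: 0.677
t 14.3 pos [ 0.4788 -0.2026  0.1497] q [-0.4   0.   -0.07  1.5   0.    1.17] w 0.677 F [ 0.3  0.2 -1.3]
x [ 1.    -0.    -0.001] y [-0.001  0.001 -1.   ] z [0.    1.    0.001]
world d mm [  1.6  -0.4 -58.3]  tool units total [ 0.033  1.167 -0.01 ]
jaw deg -0.02 turn ry units (tool y down => -): -0.005
s4 207 min [ 0.4529 -0.2318  0.1502] max [ 0.521  -0.1726  0.1699] mid [ 0.487  -0.2022  0.16  ]
s4 402 min [ 0.4486 -0.2332  0.0651] max [ 0.512  -0.1734  0.085 ] mid [ 0.4803 -0.2033  0.075 ]
```

View pics/s4c.png

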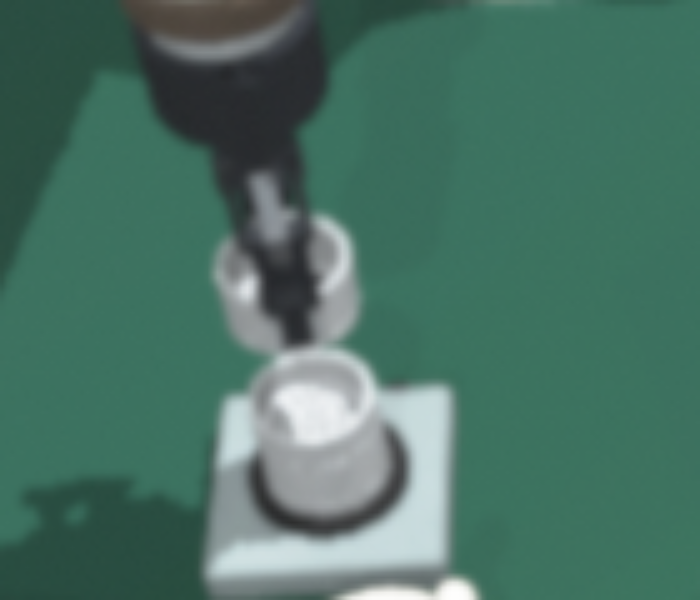

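```bash
python3 -m jog '[[1,0.033,0.2,-0.02,0,0,0],[1,0,0.3,0,0,0,0],[1,0,0.3,0,0,0,0],[1,0,0.1,0,0,0,0],[1,0,0.06,0,0,0,0],[1,0,0.06,0,0,0,0],[1,0,0.06,0,0,0,0],[1,0,0.04,0,0,0,0],[1,0,0,0,0,0,0]]' 40; python3 -c "
from h import *
go(.4804,-.203,.0910,0)"
```

```text
time_s: 15.25
eef_pos: [0.4808, -0.2042, 0.0942]
ee_rot: [-1.571, 0.0, -0.0]
ft_force: [-0.3, 0.5, -0.7]
gripper_width: 0.673
t 15.25 pos [ 0.4808 -0.2042  0.0942] q [-0.4   0.01 -0.17  1.39  0.    1.17] w 0.673 F [-0.3  0.5 -0.7]
x [ 1. -0.  0.] y [ 0. -0. -1.] z [ 0.  1. -0.]
world d mm [-0.4  1.2 -3.2]  tool units total [-0.008  0.065  0.023]
jaw deg -0.01 turn ry units (tool y down => -): -0.003
```

```bash
python3 -m jog '[[1,0,0.025,0.02,0,0,0],[1,0,0.02,0,0,0,0],[1,0,0.02,0,0,0,0],[1,0,0,0,0,0,0]]' 40; python3 -m jog '[[0.1,0,0,0,0,0,0],[0,0,0,0,0,0,0],[0,0,0,0,0,0,0],[0,0,0,0,0,0,0],[0,0,-0.3,0,0,0,0],[0,0,-0.6,0,0,0,0],[0,0,-0.6,0,0,0,0],[0,0,0,0,0,0,0]]'
python3 -c "
from h import *
go(.6198,-.0147,.15,0); shot('scene','s5')
f=load('s5'); cv2.imwrite('pics/s5c.png',cv2.resize(f['img'][120:240,120:260],(700,600)))
ext('s5',.48,-.203,.09,.125);ext('s5',.48,-.203,.068,.08)"
```

```text
time_s: 15.65
eef_pos: [0.4809, -0.2031, 0.0914]
ee_rot: [-1.571, -0.0, -0.0]
ft_force: [-1.9, 1.4, 1.3]
gripper_width: 0.675
time_s: 16.45
eef_pos: [0.4824, -0.2038, 0.1715]
ee_rot: [-1.574, -0.005, -0.005]
ft_force: [0.0, 0.1, 0.4]
gripper_width: 1.003
t 16.45 pos [ 0.4824 -0.2038  0.1715] q [-0.4   0.   -0.03  1.53  0.    1.17] w 1.003 F [0.  0.1 0.4]
x [ 1.    -0.     0.006] y [ 0.006 -0.003 -1.   ] z [ 0.     1.    -0.003]
world d mm [137.4 189.1 -21.5]  tool units total [2.745 0.437 3.784]
jaw deg -0.01 turn ry units (tool y down => -): -0.002
s5 546 min [ 0.4506 -0.2325  0.0901] max [ 0.5131 -0.173   0.1248] mid [ 0.4819 -0.2028  0.1074]
s5 82 min [ 0.4791 -0.2332  0.0682] max [ 0.5114 -0.1734  0.0795] mid [ 0.4953 -0.2033  0.0738]
```

View pics/s5c.png

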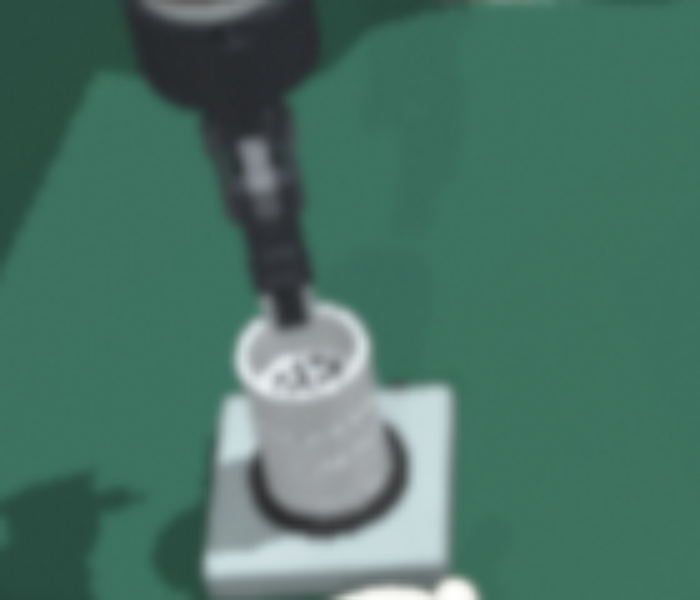

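```bash
python3 -m jog '[[0,0.2,0,0.28,0,0,0],[0,0.36,0,0.5,0,0,0],[0,0.36,0,0.5,0,0,0],[0,0.36,0,0.5,0,0,0],[0,0.36,0,0.5,0,0,0],[0,0.36,0,0.5,0,0,0],[0,0.36,0,0.5,0,0,0],[0,0.3,0.2,0.4,0,0,0],[0,0.085,0.24,0.104,0,0,0],[0,0,0,0,0,0,0],[0,0,0,0,0,0,0]]'
python3 -c "
from h import *
go(.6198,-.0147,.018,0)"
```

```text
time_s: 17.6
eef_pos: [0.6173, -0.0145, 0.1436]
ee_rot: [-1.571, 0.002, 0.001]
ft_force: [0.4, -0.2, 0.4]
gripper_width: 1.004
t 17.6 pos [ 0.6173 -0.0145  0.1436] q [-0.02  0.24  0.17  1.51 -0.    1.55] w 1.004 F [ 0.4 -0.2  0.4]
x [ 1.    -0.    -0.002] y [-0.002 -0.    -1.   ] z [ 0.  1. -0.]
world d mm [   2.5   -0.2 -125.6]  tool units total [ 0.055  2.511 -0.003]
jaw deg -0.03 turn ry units (tool y down => -): -0.005
```

```bash
python3 -m jog '[[0,0.05,0.3,0,0,0,0],[0,0,0.5,0,0,0,0],[0,0,0.5,0,0,0,0],[0,0,0.5,0,0,0,0],[0,0,0.4,0,0,0,0],[0,0,0.2,0,0,0,0],[0,0,0.1,0,0,0,0],[0,0,0,0,0,0,0],[1,0,0,0,0,0,0],[1,0,0,0,0,0,0],[1,0,0,0,0,0,0],[1,0,0,0,0,0,0],[1,0,0,0,0,0,0],[1,0,0,0,0,0,0]]' 40
python3 -c "
from h import *
go(.480,-.203,.15,0)"
python3 -m jog '[[1,0,-0.2,0,0,0,0],[1,0,-0.4,0,0,0,0],[1,0,-0.6,0,0,0,0],[1,0,-0.6,0,0,0,0],[1,0,-0.6,0,0,0,0],[1,0,-0.6,0,0,0,0],[1,0,-0.4,0,0,0,0],[1,0,0,0,0,0,0]]' 40
python3 -c "
from h import *
go(.4805,-.203,.19,0)"
```

```text
time_s: 19.0
eef_pos: [0.6213, -0.014, 0.0205]
ee_rot: [-1.571, -0.002, -0.002]
ft_force: [-1.1, -0.2, 5.7]
gripper_width: 0.679
t 19.0 pos [ 0.6213 -0.014   0.0205] q [-0.02  0.27 -0.02  1.28 -0.    1.55] w 0.679 F [-1.1 -0.2  5.7]
x [ 1.    -0.     0.002] y [ 0.002 -0.    -1.   ] z [ 0.  1. -0.]
world d mm [-141.3 -189.   129.5]  tool units total [-2.82  -2.596 -3.782]
jaw deg -0.01 turn ry units (tool y down => -): -0.001
time_s: 19.8
eef_pos: [0.6217, -0.0139, 0.1928]
ee_rot: [-1.571, -0.004, -0.004]
ft_force: [-0.6, 0.5, -1.9]
gripper_width: 0.678
t 19.8 pos [ 0.6217 -0.0139  0.1928] q [-0.02  0.25  0.28  1.6  -0.    1.55] w 0.678 F [-0.6  0.5 -1.9]
x [ 1.    -0.     0.005] y [ 0.005 -0.    -1.   ] z [ 0.  1. -0.]
world d mm [-141.2 -189.1   -2.8]  tool units total [-2.823  0.042 -3.782]
jaw deg -0.01 turn ry units (tool y down => -): -0.001
```

```bash
python3 -m jog '[[1,-0.2,0,-0.28,0,0,0],[1,-0.37,0,-0.5,0,0,0],[1,-0.37,0,-0.5,0,0,0],[1,-0.37,0,-0.5,0,0,0],[1,-0.37,0,-0.5,0,0,0],[1,-0.37,0,-0.5,0,0,0],[1,-0.37,0,-0.5,0,0,0],[1,-0.32,0,-0.4,0,0,0],[1,-0.06,0,-0.1,0,0,0],[1,0,0,0,0,0,0],[1,0,0,0,0,0,0]]' 40
python3 -c "
from h import *
go(.4808,-.2032,.1325,0); shot('scene','s6')
f=load('s6'); cv2.imwrite('pics/s6c.png',cv2.resize(f['img'][100:220,120:260],(700,600)))
ext('s6',.48,-.203,.18,.22);ext('s6',.48,-.203,.09,.12)
"
```

```text
time_s: 20.9
eef_pos: [0.4804, -0.2026, 0.1883]
ee_rot: [-1.57, 0.001, 0.0]
ft_force: [0.2, 1.0, -0.5]
gripper_width: 0.677
t 20.9 pos [ 0.4804 -0.2026  0.1883] q [-0.4   0.01  0.01  1.57  0.    1.17] w 0.677 F [ 0.2  1.  -0.5]
x [ 1.    -0.    -0.001] y [-0.001  0.001 -1.   ] z [0.    1.    0.001]
world d mm [  0.4  -0.6 -55.8]  tool units total [ 0.009  1.116 -0.012]
jaw deg -0.02 turn ry units (tool y down => -): -0.004
s6 434 min [ 0.4549 -0.2332  0.18  ] max [ 0.5248 -0.1734  0.22  ] mid [ 0.4899 -0.2033  0.2   ]
s6 510 min [ 0.4483 -0.2325  0.0901] max [ 0.5134 -0.173   0.12  ] mid [ 0.4808 -0.2027  0.105 ]
```

View pics/s6c.png

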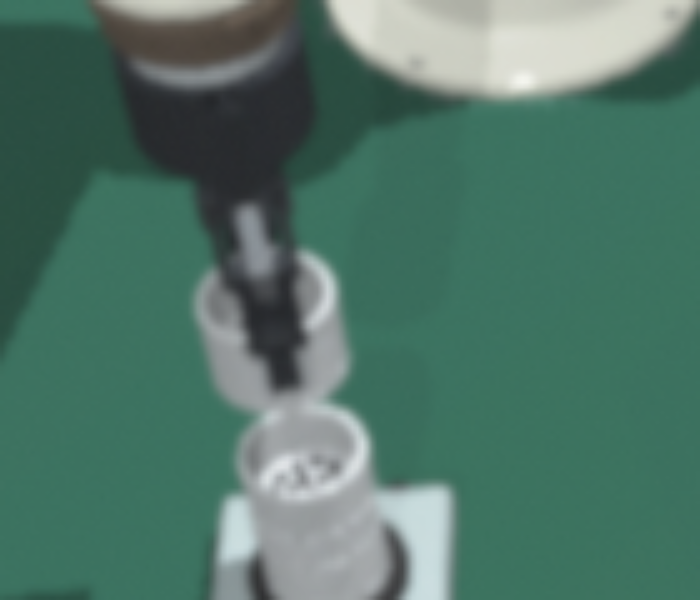

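```bash
python3 -m jog '[[1,0.005,0.2,0.01,0,0,0],[1,0,0.3,0,0,0,0],[1,0,0.25,0,0,0,0],[1,0,0.1,0,0,0,0],[1,0,0.06,0,0,0,0],[1,0,0.06,0,0,0,0],[1,0,0.06,0,0,0,0],[1,0,0.04,0,0,0,0],[1,0,0,0,0,0,0]]' 40; python3 -c "
from h import *
go(.4808,-.203,.1325,0)"
```

```text
time_s: 21.85
eef_pos: [0.4808, -0.2025, 0.1355]
ee_rot: [-1.571, 0.0, -0.0]
ft_force: [-0.8, -0.5, -1.1]
gripper_width: 0.677
t 21.85 pos [ 0.4808 -0.2025  0.1355] q [-0.4   0.   -0.09  1.47  0.    1.17] w 0.677 F [-0.8 -0.5 -1.1]
x [ 1. -0. -0.] y [-0.  0. -1.] z [0. 1. 0.]
world d mm [ 0.  -0.5 -3. ]  tool units total [ 0.001  0.059 -0.011]
jaw deg -0.01 turn ry units (tool y down => -): -0.003
```

```bash
python3 -m jog '[[1,0,0.025,-0.01,0,0,0],[1,0,0.02,0,0,0,0],[1,0,0.02,0,0,0,0],[1,0,0,0,0,0,0]]' 40; python3 -m jog '[[0.1,0,0,0,0,0,0],[0,0,0,0,0,0,0],[0,0,0,0,0,0,0],[0,0,0,0,0,0,0],[0,0,-0.3,0,0,0,0],[0,0,-0.6,0,0,0,0],[0,0,-0.6,0,0,0,0],[0,0,0,0,0,0,0]]'
python3 -c "
from h import *
go(.4765,.1955,.15,0); shot('scene','s7')
f=load('s7'); cv2.imwrite('pics/s7c.png',cv2.resize(f['img'][120:240,120:260],(700,600)))
ext('s7',.48,-.203,.13,.17);ext('s7',.48,-.203,.09,.11)"
```

```text
time_s: 22.25
eef_pos: [0.4808, -0.203, 0.1324]
ee_rot: [-1.571, -0.0, -0.0]
ft_force: [-0.4, -0.4, -0.6]
gripper_width: 0.672
time_s: 23.05
eef_pos: [0.4821, -0.2035, 0.2127]
ee_rot: [-1.573, -0.005, -0.005]
ft_force: [0.3, -0.1, -0.2]
gripper_width: 0.997
t 23.05 pos [ 0.4821 -0.2035  0.2127] q [-0.4   0.01  0.06  1.61  0.    1.17] w 0.997 F [ 0.3 -0.1 -0.2]
x [ 1.    -0.     0.006] y [ 0.006 -0.003 -1.   ] z [ 0.     1.    -0.003]
world d mm [ -5.6 399.  -62.7]  tool units total [-0.121  1.232  7.983]
jaw deg -0.01 turn ry units (tool y down => -): -0.002
s7 550 min [ 0.4502 -0.2334  0.13  ] max [ 0.5127 -0.1738  0.1692] mid [ 0.4815 -0.2036  0.1496]
s7 152 min [ 0.4801 -0.2331  0.09  ] max [ 0.5128 -0.1731  0.1098] mid [ 0.4965 -0.2031  0.0999]
```

View pics/s7c.png

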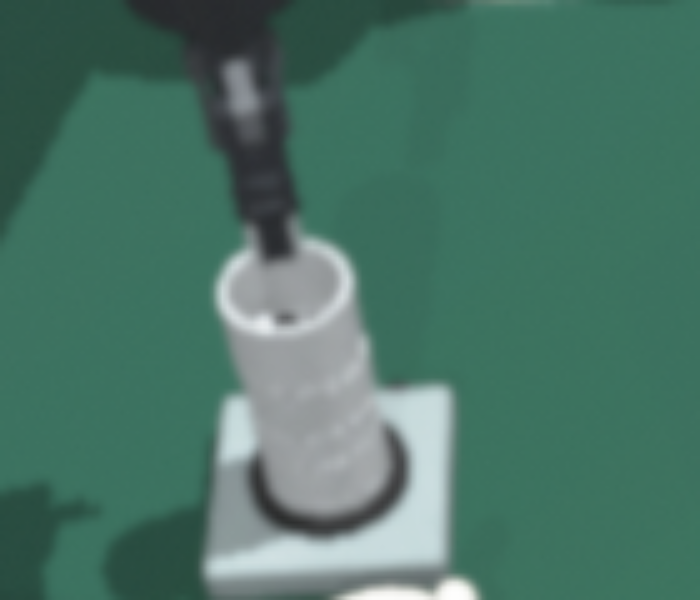

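```bash
python3 -m jog '[[0,0,0,0.3,0,0,0],[0,-0.01,0,0.5,0,0,0],[0,-0.01,0,0.5,0,0,0],[0,-0.01,0,0.5,0,0,0],[0,-0.01,0,0.5,0,0,0],[0,-0.01,0,0.5,0,0,0],[0,-0.01,0,0.5,0,0,0],[0,-0.01,0,0.5,0,0,0],[0,-0.01,0,0.5,0,0,0],[0,-0.01,0,0.5,0,0,0],[0,0,0,0.5,0,0,0],[0,0,0,0.5,0,0,0],[0,0,0,0.5,0,0,0],[0,0,0.3,0.5,0,0,0],[0,0,0.5,0.5,0,0,0],[0,0,0.5,0.5,0,0,0],[0,0,0.3,0.18,0,0,0],[0,0,0,0,0,0,0],[0,0,0,0,0,0,0]]'
python3 -c "
from h import *
go(.4765,.1955,.017,0)"
```

```text
time_s: 25.0
eef_pos: [0.476, 0.1957, 0.1276]
ee_rot: [-1.571, 0.0, 0.0]
ft_force: [0.5, 0.5, 0.2]
gripper_width: 0.999
t 25.0 pos [0.476  0.1957 0.1276] q [ 0.39 -0.01 -0.12  1.46 -0.    1.96] w 0.999 F [0.5 0.5 0.2]
x [ 1.  0. -0.] y [-0. -0. -1.] z [-0.  1. -0.]
world d mm [   0.5   -0.2 -110.6]  tool units total [ 0.01   2.212 -0.004]
jaw deg 0.01 turn ry units (tool y down => -): 0.002
```

```bash
python3 -m jog '[[0,0.01,0.3,0,0,0,0],[0,0,0.5,0,0,0,0],[0,0,0.5,0,0,0,0],[0,0,0.4,0,0,0,0],[0,0,0.3,0,0,0,0],[0,0,0.2,0,0,0,0],[0,0,0,0,0,0,0],[0.5,0,0,0,0,0,0],[0.5,0,0,0,0,0,0],[0.5,0,0,0,0,0,0]]' 40
python3 -c "
from h import *
go(.4765,.1955,.017,0); shot('scene','s8')
f=load('s8'); cv2.imwrite('pics/s8c.png',cv2.resize(f['img'][130:250,270:410],(700,600)))"
```

```text
time_s: 26.0
eef_pos: [0.4774, 0.1963, 0.0182]
ee_rot: [-1.57, -0.001, -0.001]
ft_force: [-0.3, -0.1, -0.9]
gripper_width: 0.515
t 26.0 pos [0.4774 0.1963 0.0182] q [ 0.39  0.03 -0.3   1.24  0.    1.96] w 0.515 F [-0.3 -0.1 -0.9]
x [ 1.    -0.     0.001] y [ 0.001  0.001 -1.   ] z [0.    1.    0.001]
world d mm [-0.9 -0.8 -1.2]  tool units total [-0.018  0.024 -0.016]
jaw deg -0.01 turn ry units (tool y down => -): -0.002
```

View pics/s8c.png

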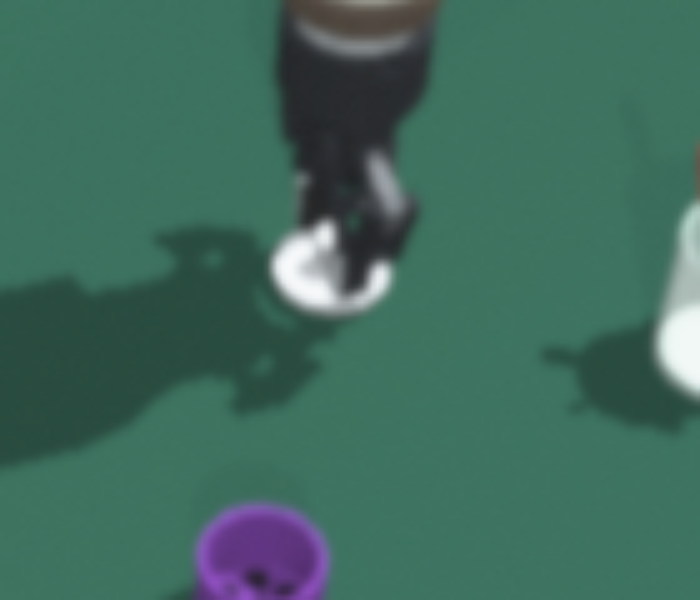

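```bash
python3 -m jog '[[1,0,0,0,0,0,0],[1,0,0,0,0,0,0],[1,0,0,0,0,0,0],[1,0,0,0,0,0,0],[1,0,0,0,0,0,0],[1,0,0,0,0,0,0]]' 60
python3 -c "
from h import *
go(.4765,.1955,.017,0)"
python3 -m jog '[[1,0,-0.1,0,0,0,0],[1,0,-0.3,0,0,0,0],[1,0,-0.6,0,0,0,0],[1,0,-0.6,0,0,0,0],[1,0,-0.6,0,0,0,0],[1,0,-0.6,0,0,0,0],[1,0,-0.6,0,0,0,0],[1,0,-0.5,0,0,0,0],[1,0,-0.3,0,0,0,0],[1,0,0,0,0,0,0]]' 60
python3 -c "
from h import *
go(.4808,-.203,.23,0); shot('scene','s9')
f=load('s9'); cv2.imwrite('pics/s9c.png',cv2.resize(f['img'][80:200,270:410],(700,600)))"
```

```text
time_s: 26.65
eef_pos: [0.4771, 0.1962, 0.0178]
ee_rot: [-1.57, -0.0, -0.001]
ft_force: [-1.3, -0.5, 5.4]
gripper_width: 0.206
t 26.65 pos [0.4771 0.1962 0.0178] q [ 0.39  0.03 -0.3   1.24  0.    1.96] w 0.206 F [-1.3 -0.5  5.4]
x [ 1.    -0.     0.001] y [ 0.001  0.    -1.   ] z [0. 1. 0.]
world d mm [-0.6 -0.7 -0.8]  tool units total [-0.012  0.016 -0.014]
jaw deg -0.01 turn ry units (tool y down => -): -0.002
time_s: 27.65
eef_pos: [0.4775, 0.1963, 0.2303]
ee_rot: [-1.569, -0.003, -0.003]
ft_force: [-0.5, -0.9, -1.3]
gripper_width: 0.207
t 27.65 pos [0.4775 0.1963 0.2303] q [ 0.39  0.    0.09  1.65 -0.    1.96] w 0.207 F [-0.5 -0.9 -1.3]
x [ 1.    -0.     0.004] y [ 0.004  0.002 -1.   ] z [0.    1.    0.002]
world d mm [ 3.300e+00 -3.993e+02 -3.000e-01]  tool units total [ 6.900e-02 -5.000e-03 -7.986e+00]
jaw deg -0.01 turn ry units (tool y down => -): -0.003
```

View pics/s9c.png

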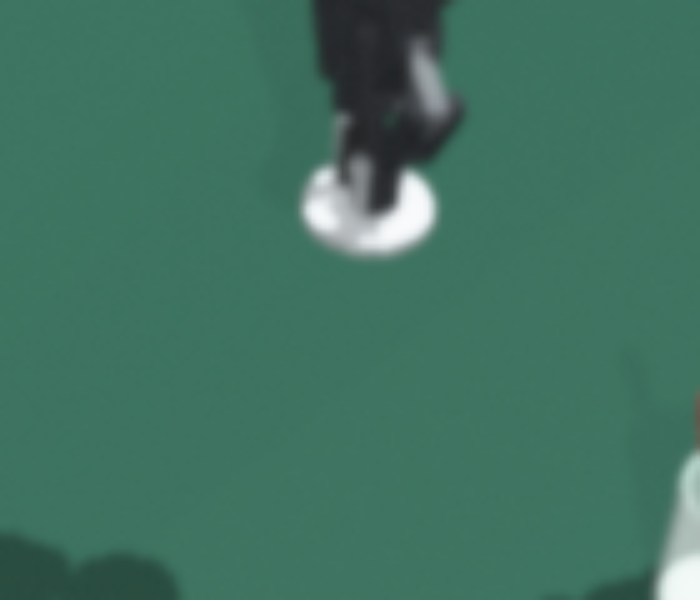

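```bash
python3 -m jog '[[1,0,0,-0.3,0,0,0],[1,0.005,0,-0.5,0,0,0],[1,0.005,0,-0.5,0,0,0],[1,0.005,0,-0.5,0,0,0],[1,0.005,0,-0.5,0,0,0],[1,0.005,0,-0.5,0,0,0],[1,0.005,0,-0.5,0,0,0],[1,0.005,0,-0.5,0,0,0],[1,0.005,0,-0.5,0,0,0],[1,0.005,0,-0.5,0,0,0],[1,0.005,0,-0.5,0,0,0],[1,0.005,0,-0.5,0,0,0],[1,0.005,0,-0.5,0,0,0],[1,0.005,0,-0.5,0,0,0],[1,0,0,-0.5,0,0,0],[1,0,0,-0.5,0,0,0],[1,0,0,-0.18,0,0,0],[1,0,0,0,0,0,0],[1,0,0,0,0,0,0]]' 60
python3 -c "
from h import *
go(.4810,-.2035,.1738,0); shot('scene','s10')
f=load('s10'); cv2.imwrite('pics/s10c.png',cv2.resize(f['img'][80:200,120:260],(700,600)))
q=ext('s10',.48,-.203,.214,.233);ext('s10',.48,-.203,.13,.165)
for zz in np.arange(.212,.245,.004):
    k=q[abs(q[:,2]-zz)<.002]
    if len(k): print(zz.round(3),len(k),k.min(0).round(4),k.max(0).round(4))
"
```

```text
time_s: 29.6
eef_pos: [0.4796, -0.2025, 0.2268]
ee_rot: [-1.57, 0.001, 0.0]
ft_force: [-0.6, 0.6, -1.2]
gripper_width: 0.206
t 29.6 pos [ 0.4796 -0.2025  0.2268] q [-0.4   0.02  0.09  1.65  0.    1.17] w 0.206 F [-0.6  0.6 -1.2]
x [ 1.    -0.001 -0.001] y [-0.001  0.001 -1.   ] z [0.001 1.    0.001]
world d mm [  1.4  -1.  -53. ]  tool units total [ 0.029  1.061 -0.02 ]
jaw deg -0.03 turn ry units (tool y down => -): -0.006
s10 333 min [ 0.4547 -0.231   0.2166] max [ 0.5096 -0.1725  0.2321] mid [ 0.4822 -0.2017  0.2243]
s10 541 min [ 0.4497 -0.2334  0.13  ] max [ 0.5132 -0.1738  0.165 ] mid [ 0.4814 -0.2036  0.1475]
0.216 8 [ 0.4861 -0.2299  0.2166] [ 0.5065 -0.1815  0.218 ]
0.22 48 [ 0.4548 -0.231   0.2184] [ 0.5093 -0.1725  0.2219]
0.224 239 [ 0.4547 -0.2304  0.222 ] [ 0.5096 -0.1732  0.226 ]
0.228 34 [ 0.4602 -0.229   0.226 ] [ 0.5068 -0.1743  0.2299]
0.232 4 [ 0.4935 -0.2133  0.2303] [ 0.4945 -0.1938  0.2321]
```

View pics/s10c.png

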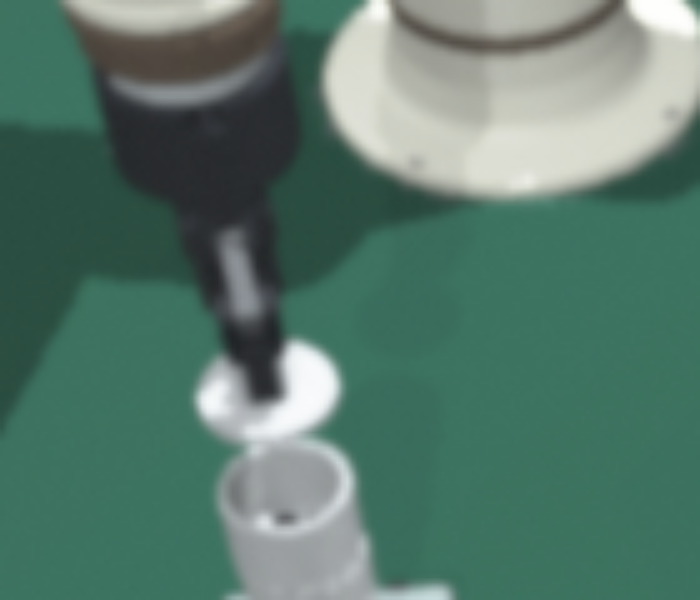

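```bash
python3 -m jog '[[1,0.025,0.2,-0.03,0,0,0],[1,0,0.25,0,0,0,0],[1,0,0.2,0,0,0,0],[1,0,0.1,0,0,0,0],[1,0,0.06,0,0,0,0],[1,0,0.06,0,0,0,0],[1,0,0.06,0,0,0,0],[1,0,0.06,0,0,0,0],[1,0,0,0,0,0,0]]' 60; python3 -c "
from h import *
go(.481,-.2045,.1735,0)"
```

```text
time_s: 30.55
eef_pos: [0.4812, -0.2044, 0.1775]
ee_rot: [-1.571, 0.0, -0.0]
ft_force: [-0.9, -0.7, -1.2]
gripper_width: 0.204
t 30.55 pos [ 0.4812 -0.2044  0.1775] q [-0.4   0.01 -0.01  1.55 -0.    1.17] w 0.204 F [-0.9 -0.7 -1.2]
x [ 1. -0. -0.] y [-0.  0. -1.] z [0. 1. 0.]
world d mm [-0.2 -0.1 -4. ]  tool units total [-0.004  0.08  -0.002]
jaw deg -0.01 turn ry units (tool y down => -): -0.003
```

```bash
python3 -m jog '[[1,0,0.02,0,0,0,0],[1,0,0.02,0,0,0,0],[1,0,0.02,0,0,0,0],[1,0,0.02,0,0,0,0],[1,0,0,0,0,0,0],[1,0,0,0,0,0,0]]' 60; python3 -c "
from h import *
go(.481,-.2045,.1735,0);shot('scene','s11')
f=load('s11'); cv2.imwrite('pics/s11c.png',cv2.resize(f['img'][100:220,120:260],(700,600)))"
```

```text
time_s: 31.15
eef_pos: [0.4813, -0.2044, 0.1738]
ee_rot: [-1.571, 0.0, -0.0]
ft_force: [-0.1, -0.1, -0.5]
gripper_width: 0.211
t 31.15 pos [ 0.4813 -0.2044  0.1738] q [-0.4   0.01 -0.02  1.55 -0.    1.17] w 0.211 F [-0.1 -0.1 -0.5]
x [ 1. -0.  0.] y [ 0. -0. -1.] z [ 0.  1. -0.]
world d mm [-0.3 -0.1 -0.3]  tool units total [-0.006  0.007 -0.001]
jaw deg -0.01 turn ry units (tool y down => -): -0.003
```

View pics/s11c.png

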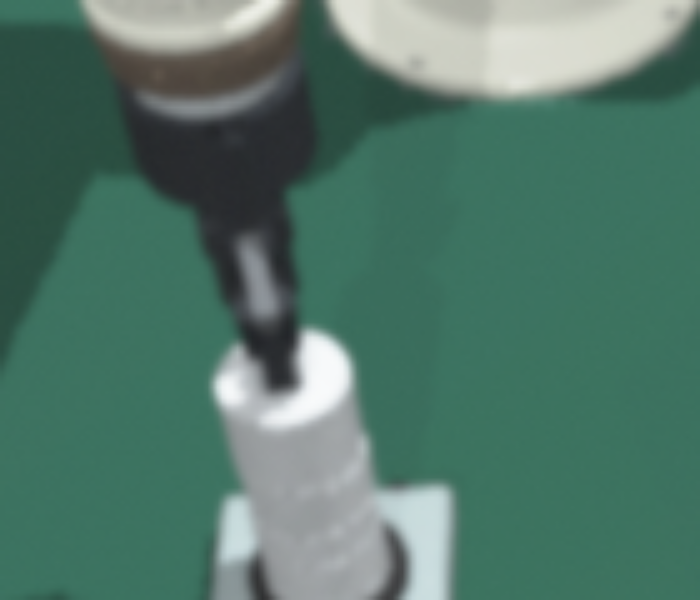

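```bash
python3 -m jog '[[0.7,0,0,0,0,0,0],[0.4,0,0,0,0,0,0],[0,0,0,0,0,0,0],[0,0,0,0,0,0,0],[0,0,0,0,0,0,0],[0,0,0,0,0,0,0],[0,0,-0.2,0,0,0,0],[0,0,-0.5,0,0,0,0],[0,0,-0.6,0,0,0,0],[0,0,-0.6,0,0,0,0],[0,0,0,0.3,0,0,0],[0,0,0,0.6,0,0,0],[0,0,0,0.6,0,0,0],[0,0,0,0.6,0,0,0],[0,0,0,0.6,0,0,0],[0,0,0,0.6,0,0,0],[0,0,0,0,0,0,0],[0,0,0,0,0,0,0]]'
python3 - <<'E'
from h import *
go(0,0,0)
shot('scene','s12');shot('top','t12')
a=load('s12')['img'][130:250,90:230]; b=load('t12')['img'][170:270,290:407]
cv2.imwrite('pics/f12.png',np.hstack([cv2.resize(a,(400,343)),cv2.resize(b,(400,343))]))
for n,lo,hi in(('pan',.035,.06),('fine',.07,.084),('med',.092,.116),('coarse',.124,.16)): print(n);ext('s12',.481,-.203,lo,hi)
f=load('s12');p=cloud(f)
for fn in('s12','t12'):
    f=load(fn);p=cloud(f)
    q=p[(np.hypot(p[...,0]-.481,p[...,1]+.2035)<.035)&(p[...,2]>.164)&(p[...,2]<.178)]; 
    A=np.c_[q[:,:2],np.ones(len(q))]; r=np.hypot(q[:,0]-.481,q[:,1]+.2035)>.016; c=np.linalg.lstsq(A[r],q[r,2],rcond=None)[0]
    print(fn,'disc tilt',c[:2].round(3),'z',np.median(q[r,2]).round(4),'y',q[:,1].min().round(4),q[:,1].max().round(4),'x',q[:,0].min().round(4),q[:,0].max().round(4))
    k=p[(np.hypot(p[...,0]-.481,p[...,1]+.2035)<.035)&(p[...,2]>.18)&(p[...,2]<.2)]; print('knob',len(k),((k.min(0)+k.max(0))/2).round(4),k[:,2].max().round(4))
E
```

```text
time_s: 33.0
eef_pos: [0.4812, -0.0389, 0.2691]
ee_rot: [-1.571, -0.001, 0.001]
ft_force: [-0.7, -0.4, 0.6]
gripper_width: 1.003
t 33.0 pos [ 0.4812 -0.0389  0.2691] q [-0.08 -0.06  0.11  1.73 -0.    1.49] w 1.003 F [-0.7 -0.4  0.6]
x [1.    0.001 0.   ] y [ 0. -0. -1.] z [-0.001  1.    -0.   ]
world d mm [-481.2   38.9 -269.1]  tool units total [-9.625  5.378  0.793]
pan
s12 208 min [ 0.4591 -0.2421  0.035 ] max [ 0.518  -0.1594  0.0598] mid [ 0.4886 -0.2007  0.0474]
fine
s12 98 min [ 0.4793 -0.2332  0.0702] max [ 0.5126 -0.1741  0.0836] mid [ 0.4959 -0.2037  0.0769]
med
s12 177 min [ 0.4796 -0.2326  0.0922] max [ 0.5119 -0.1731  0.116 ] mid [ 0.4957 -0.2028  0.1041]
coarse
s12 284 min [ 0.4759 -0.2335  0.124 ] max [ 0.5122 -0.1737  0.16  ] mid [ 0.494  -0.2036  0.142 ]
s12 disc tilt [-0.025  0.001] z 0.1706 y -0.2333 -0.1745 x 0.4524 0.5124
knob 79 [ 0.4814 -0.2038  0.1884] 0.1965
t12 disc tilt [0.002 0.002] z 0.1698 y -0.233 -0.1922 x 0.4528 0.5106
knob 70 [ 0.4825 -0.2035  0.1893] 0.1978
```

View pics/f12.png

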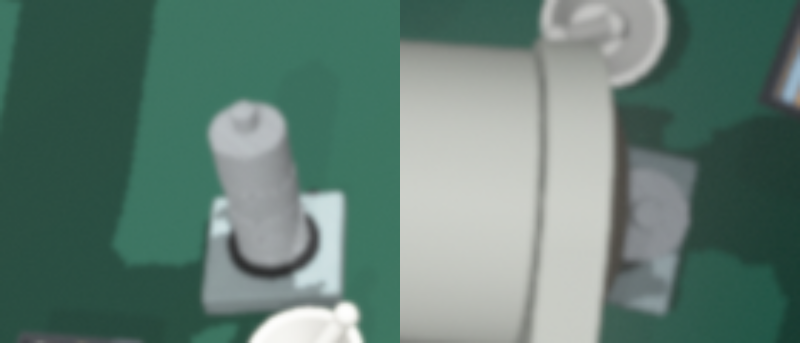

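```bash
python3 - <<'E'
from h import *
for n,x,y,r,lo,hi in(('mortar',.622,-.2,.06,.045,.06),('tin',.588,-.385,.08,.035,.055),('beaker',.585,.37,.07,.07,.14)):
    print(n); [ext(fn,x,y,lo,hi,r) for fn in('scene0','s12')]
ctrl.hand_in()
E
```

```text
mortar
scene0 449 min [ 0.5736 -0.2452  0.0451] max [ 0.6685 -0.1555  0.0597] mid [ 0.6211 -0.2003  0.0524]
s12 441 min [ 0.5738 -0.2451  0.0451] max [ 0.6669 -0.1554  0.0598] mid [ 0.6203 -0.2003  0.0525]
tin
scene0 1148 min [ 0.5283 -0.4481  0.035 ] max [ 0.6453 -0.3233  0.0509] mid [ 0.5868 -0.3857  0.0429]
s12 1115 min [ 0.5276 -0.4475  0.035 ] max [ 0.6452 -0.3235  0.0521] mid [ 0.5864 -0.3855  0.0436]
beaker
scene0 467 min [0.5483 0.3363 0.07  ] max [0.621  0.4045 0.1334] mid [0.5846 0.3704 0.1017]
s12 463 min [0.546  0.3356 0.0702] max [0.6205 0.4039 0.1329] mid [0.5833 0.3698 0.1015]
the job is handed in; nothing more can be done
```

The sieve tower is built on the pan: fine, medium and coarse sieve, then the lid. Everything is let go, and I handed the job in at about 33 s. The purple look-alikes were not touched, and the job gives no verdict.

- **Height:** the top of the lid's disc measured 170–171 mm, against 170 mm when fully seated.
- **Centring:** across the robot (y), the centres of the three sieves and the lid agree within about 1 mm. Along x I could only check the lid directly, and it agreed within about 2 mm of where the sieves were set.
- **Upright:** the lid's disc came out tilted by 0.002 rad in the top camera and 0.025 rad in the scene camera. The two disagree, but both are below 0.08. The top view was partly hidden by the arm.
- **Bystanders:** the mortar, chalk tin and beaker are within about 1.5 mm of where they started, which is within the camera noise.
- **Forces and release:** wrist forces read between moves stayed below 8 N. At the end the gripper was open and about 165 mm to the side of the tower.

No check failed.

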